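Complete the gel-pot caddy and hold it up level

TASK

Take the pink-lidded pot out of the clear three-bay organiser and stand it upright in the empty well of the little carrying caddy (the brass-lidded pot already stands in the other well), and let go of it. Then lift the caddy by the copper grip in its middle until it is about 15 cm clear of the table, keeping it level all the way with both pots in their wells, and hold it there still and level for two seconds; finish while still holding it up. Leave all the other pots, bottles and tools where they are.

Things in the scene. Friction and masses are not known exactly. Their poses are not given: they have to be found in the camera images.
- caddy: Loose aluminium tray on the table, 100 mm (its x) by 250 mm (y), about 0.3 kg, rim 10 mm high, floor top at 6 mm; copper grip on a stem in the middle, a well near each end, at y = +85 mm (empty) and -85 mm (taken). Origin at the centre of its underside, z up.
- grip (a point): Centre of the copper grip, 82 mm above the caddy's underside, axes as the caddy's. A block 14 mm thick (caddy's x), 46 mm long (y), 28 mm high; pinch it firmly from above across its thickness, at mid-length. With both pots in, the caddy balances within 12 mm of it along y (pot masses vary).
- well_free (a point): Centre of the empty well, on the tray's floor 6 mm above the caddy's underside, axes as the caddy's. A well is a spot between four round posts, 8 mm thick, rising 14 mm from the floor, at x and y offsets of +-17.7 mm: a pot's foot fits between them with 3 mm clearance all round.
- well_base (a point): Centre of the well that holds the brass-lidded pot, on the tray's floor, at caddy y = -85 mm. Axes as the caddy's.
- organiser: Fixed clear plastic tray, 120 mm (its x) by 190 mm (y), 16 mm high, walls and floor 4 mm thick, origin at the centre of its underside. Two walls split it into three bays side by side along y, each 112 mm (x) by 58 mm (y), a pot in each, about 62 mm apart. There is room for fingers before and behind each pot, along x.
- pink_pot_center (a point): Round pot 52 mm tall, 70 g: glass body 36 mm across and 30 mm high, below a straight bright pink lid 38 mm across and 22 mm high (grip it by the lid). This point is its centre, 26 mm above its underside. It stands upright, with room to spare, in one of the organiser's three bays; which bay varies.
- black_pot_center (a point): Round pot 52 mm tall, 70 g: glass body 36 mm across and 30 mm high, below a straight black lid 38 mm across and 22 mm high (grip it by the lid). This point is its centre, 26 mm above its underside. It stands upright, with room to spare, in one of the organiser's three bays; which bay varies. Leave it alone.
- white_pot_center (a point): Round pot 52 mm tall, 70 g: glass body 36 mm across and 30 mm high, below a straight white lid 38 mm across and 22 mm high (grip it by the lid). This point is its centre, 26 mm above its underside. It stands upright, with room to spare, in one of the organiser's three bays; which bay varies. Leave it alone.
- base_pot_center (a point): Round pot 52 mm tall, 70 g: glass body 36 mm across and 30 mm high, below a straight brass-coloured lid 38 mm across and 22 mm high (grip it by the lid). This point is its centre, 26 mm above its underside. Amber glass. It stands loose in the caddy's taken well and travels with the caddy.
- cube_jar: Small loose amber jar with a square black cap 46 mm wide, 54 mm high, behind the work area. Origin at its underside. Leave it alone.
- polish: Small loose crimson bottle 34 mm across with a tall black cap, 100 mm high, behind the work area. Origin at its underside. Leave it alone.
- file: Loose pink-lilac nail file 178 x 26 x 5 mm lying flat behind the work area. Origin at the centre of its underside, x lengthwise. Leave it alone.
- pink_pot: The same pink-lidded pot; origin at the centre of its underside, z up.
- base_pot: The same brass-lidded pot; origin at the centre of its underside, z up.
There are look-alikes about, which are no part of the job. What is meant by the pink_pot is not green or turquoise, and is the larger of those in its own colour.

How it is judged:
On the way, in this order (a step that is already met when the one before it is completed fails the run):
1. the pink-lidded pot stands in the empty well, let go, with the caddy still on the table (horizontal distance between pink_pot_center and well_free below 0.008 m and z of each of pink_pot_center, base_pot_center in the frame of caddy below 0.038 m and angle between the z axis of each of pink_pot_center, base_pot_center and the z axis of caddy, either way round below 0.2 rad and horizontal distance between base_pot_center and well_base below 0.008 m and height (world z) of caddy below 0.01 m and contact force between the fingers and pink_pot below 0.1 N and linear speed of pink_pot below 0.03 m/s), for 0.2 s.
2. the caddy, with both pots in their wells, is held by its grip still and level at least 11 cm above the table (x of pink_pot_center in the frame of caddy between -0.008 and 0.008 m and y of pink_pot_center in the frame of caddy between 0.077 and 0.093 m and z of pink_pot_center in the frame of caddy between 0.026 and 0.038 m and angle between the z axis of each of pink_pot_center, base_pot_center and the z axis of caddy, either way round below 0.2 rad and x of base_pot_center in the frame of caddy between -0.008 and 0.008 m and y of base_pot_center in the frame of caddy between -0.093 and -0.077 m and z of base_pot_center in the frame of caddy between 0.026 and 0.038 m and height (world z) of caddy above 0.11 m and angle between caddy's own z axis and vertical below 0.14 rad and linear speed of caddy below 0.03 m/s and angular speed of caddy below 0.2 rad/s and contact force between the fingers and caddy above 2 N and distance between the grasp point and grip below 0.04 m and contact force between caddy and organiser below 0.1 N and contact force between the fingers and pink_pot below 0.1 N and contact force between the fingers and base_pot below 0.1 N), for 1 s.
At the end, for the whole second after the job is handed in: Fingers hold the caddy by its grip (within 40 mm of its centre), underside over 110 mm up, level to 0.14 rad, under 0.03 m/s and 0.2 rad/s, not on the organiser; both pots upright on the floor of their wells (8 mm), untouched by the fingers (all of step 2); the arm keeps its last pose, push and grip.
It fails at once if the caddy is tipped by more than 0.3 rad (angle between caddy's own z axis and vertical above 0.3 rad).
It fails at once if another pot, bottle or tool is moved by more than 3 cm (distance of any of black_pot_center, white_pot_center, cube_jar, polish, file from where it was at the start of the episode above 0.03 m).
It also fails if it takes over 53 s, if anything falls off the work surface, if the arm or the gripper's body presses on something with over 40 N, if the wrist force passes 120 N, or if a joint passes its speed limit or range.

ROBOT

A 6-joint arm with a two-finger parallel gripper is mounted at the origin on the work surface. World frame = base frame: x ahead of the robot, y to its left, z up, the work surface at z = 0. Lengths are in m, angles in rad, forces in N, time in s.
With the tool pointing down it reaches from about 0.35 to 0.775 m from the base axis. Payload 7.3 kg.
Tool frame: the origin (TCP) lies on the centre line of the jaws, within the pads' length; the fingertips stand 17 mm ahead of it and the grasp point (between the pads) lies 2 mm behind it (robot.tip_extent is the distance from the TCP to the fingertips, in m); z points along the fingers, y is the line along which they close (so a half turn about z gives the same grasp; the last joint's range is limited). The gripper opens to 92 mm and grips with 3 to 60 N. Pads are 19 mm wide; open, the fingers measure 130 mm over their backs; the gripper's body (75 mm by 190 mm) begins 47 mm behind the grasp point.
Start: joints at [1.041, 0.342, 1.524, -0, 1.275, -0.146], TCP at [0.197, 0.487, 0.244] pointing down, gripper open.
Joint ranges: [-2.53, 2.53], [-0.77, 2.02], [0.04, 2.7], [-1, 4.14], [0.28, 2.66], [-3.11, 3.11]. Speed limits (rad/s): [2.57, 2.57, 3.14, 3.14, 3.14, 3.14].

INTERFACE

Orientations are given as [roll, pitch, yaw] about the fixed x, y, z axes, in that order (R = Rz(yaw) Ry(pitch) Rx(roll)).
In Python, from cell import robot gives the robot as it stands.
- The arm moves only by the tool step_arm, never from a script. Its argument "motion" is a list of rows, each a list of 2 entries, a list of its own where there are three numbers: the shift along the tool's x, y, z in units of 60 mm (1.0 is 60 mm), then the turn about the tool's z in rad. In form: [[[x, y, z], spin], ...]. A call has 1 to 10 rows; each row is the pose to reach, as a shift and turn from the pose commanded when the call began, along the tool's axes at that moment; what a row does not reach only later rows make up. A row lasts 1/8 s, in which the tool goes at most 62.5 mm and 10.7 degrees, less where a joint would pass 70% of its speed; a pose out of reach is approached as far as the arm can. A call with a gripper value outside its range is refused whole. "hand" is the closure in counts, from 0 (fully open) to 255 (shut), set as the call begins (left out, the last holds). The fingers move at their own pace and stop on an object; "squeeze" is the grip in N (left out, the last holds). Time passes only in rows, so rows that repeat a pose let the fingers close. It gives the time, the measured TCP pose, the force, the opening and the grip force at its end, in the units of the state.
- robot.observe(): the state, without advancing time (a new reading comes with each control period).
- robot.read_camera(name): name is "scene" or "top" or "wrist"; returns a dict with "pixels" (400x640x3 uint8, red, green, blue), "intrinsics" (3x3 intrinsics, pixels), "xyz" and "rotation" of the camera in the world; the wrist camera has in their place "T_tool_cam" (4x4, takes a point from camera to tool coordinates, whose origin is the TCP and whose axes are the flange's). Camera axes: x right, y up, looking along -z (the intrinsics and any distortion apply to the point x, -y, -z); pixel columns grow to the right and rows downward; lengths in m; the calibration is good to about 2 mm. A picture is of the moment at which its call begins: read the wrist's pose just before it. There is no depth.
- robot.hand_in(): hands the job in; it is judged then, once.
The state is a dict: "time": time; "qpos": joint angles; "qvel": joint speeds; "joint_efforts": joint torques, N m; "tool_pos": TCP position; "tool_rot": TCP orientation; "contact_force": force on the tool from outside, world axes, zero at the start; "torque": the same for the moment, N m; "opening": finger opening in m; "grip_force": force on a finger pad.
Only numpy, scipy, OpenCV 4.12 (cv2) and the standard library are available. Lean on these libraries where they do the work, as an engineer would, in place of code of your own. Each camera call takes 0.05 s, during which the arm holds its last target. There are 200 camera calls.

## Working session

There is one attempt and no reset: what is moved stays moved. The work goes in short steps, Python scripts to look and compute and a tool call to move; the robot and the scene stay as the last step left them, time stands still between calls to the robot, and variables do not carry over. Pictures are saved under pics/ and viewed, at most 10 in all, crops included, and the job is handed in when it is done.

Besides the shell and the picture viewer there is one more tool, called after "Emit:" as a command line: name --argument value ..., lists and objects as JSON in quotes. step_arm: Moves the arm, as the interface text tells. Its arguments: {"type":"object","properties":{"motion":{"type":"array"},"hand":{"type":"number"},"squeeze":{"type":"number"}},"required":["motion"]}

```bash
mkdir -p pics
cat > h.py <<'E'
import numpy as np, cv2
from cell import robot
from scipy.spatial.transform import Rotation as R
def snap(n,f=None):
    s=robot.observe(); c=robot.read_camera(n)
    if n=="wrist":
        T=np.array(c["T_tool_cam"]); Rt=R.from_euler('xyz',s["tool_rot"]).as_matrix()
        c["rotation"]=Rt@T[:3,:3]; c["xyz"]=Rt@T[:3,3]+np.array(s["tool_pos"])
    if f: cv2.imwrite("pics/"+f,c["pixels"][:,:,::-1])
    return c
def ray(c,u,v,z):
    K=np.array(c["intrinsics"]); d=np.linalg.inv(K)@[u,v,1]; d=np.array(c["rotation"])@[d[0],-d[1],-d[2]]
    o=np.array(c["xyz"]); return o+d*(z-o[2])/d[2]
def proj(c,p):
    q=np.array(c["rotation"]).T@(np.array(p)-c["xyz"]); k=np.array(c["intrinsics"])@[q[0],-q[1],-q[2]]; return k[:2]/k[2]
def shift(p):  # world xyz -> motion units in tool axes
    s=robot.observe(); return R.from_euler('xyz',s["tool_rot"]).as_matrix().T@(np.array(p)-s["tool_pos"])/0.06
E
python3 - <<'E'
from h import *
np.set_printoptions(precision=4,suppress=True)
for n in("top","scene"):
    c=snap(n,n+"1.png"); print(n,c["xyz"],np.array(c["rotation"]),np.array(c["intrinsics"]),[k for k in c])
print(robot.observe())
E
```

```text
top [0.4281 0.0146 1.1901] [ 0.1765  0.0191 -1.5482] [[429.7431   0.     317.3229]
 [  0.     429.7431 198.8544]
 [  0.       0.       1.    ]] ['pixels', 'intrinsics', 'xyz', 'rotation']
scene [1.148  0.0634 0.6542] [0.7555 0.0103 1.5984] [[376.8592   0.     320.5932]
 [  0.     376.8592 198.3443]
 [  0.       0.       1.    ]] ['pixels', 'intrinsics', 'xyz', 'rotation']
{'time': 0.1, 'qpos': array([ 1.041 ,  0.3427,  1.5249, -0.    ,  1.2754, -0.146 ]), 'qvel': array([ 0.0013, -0.0016, -0.003 , -0.0007,  0.0003,  0.0009]), 'joint_efforts': array([  0.0027, -43.2003, -24.4696,   0.0721,   0.0526,  -0.    ]), 'tool_pos': array([0.1964, 0.4865, 0.2431]), 'tool_rot': array([-3.1403, -0.0002,  2.7578]), 'contact_force': array([ 0.1107, -0.2792, -0.458 ]), 'torque': array([-0.0006,  0.0367, -0.0139]), 'grip_force': 0.0, 'opening': 0.09187913186813979}
```

Rotation is rpy; fix that and view.

```bash
sed -i 's/    if f: cv2/    else: c["rotation"]=R.from_euler("xyz",c["rotation"]).as_matrix()\n    if f: cv2/' h.py
```

```text
(no output)
```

View pics/top1.png

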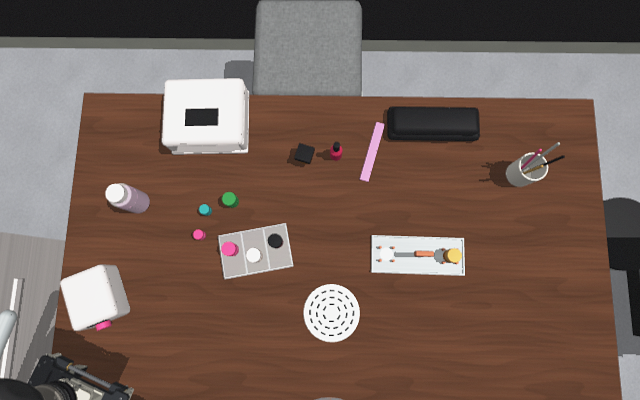

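View pics/scene1.png

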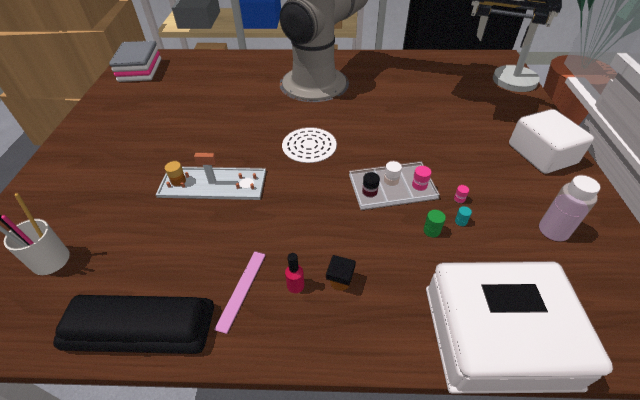

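The top view shows two pink candidates: (229,249), a larger lid in the organiser's left bay, and (198,235), a smaller one outside it. The green (229,199), turquoise (204,210) and crimson polish (336,152) are the wrong colour. I choose (229,249). The caddy is at about (418,255), with its empty well at (386,254) and the brass pot at (453,256).

Run:
```python
from h import *
np.set_printoptions(precision=4,suppress=True)
c=snap("top"); im=c["pixels"]; hsv=cv2.cvtColor(im,cv2.COLOR_RGB2HSV)
def blobs(m,z,lab,mn=30):
    n,l,st,ce=cv2.connectedComponentsWithStats(m.astype(np.uint8))
    for i in range(1,n):
        if st[i,4]>=mn: print(lab,ce[i],st[i],ray(c,*ce[i],z))
H,S,V=[hsv[:,:,i].astype(int) for i in range(3)]
box=np.zeros(H.shape,bool); box[190:300,180:480]=1
blobs(box&(H>155)&(H<176)&(S>120)&(V>120),.056,"pink")
blobs(box&(H>17)&(H<32)&(S>110)&(V>120),.058,"brass")
blobs(box&(H<16)&(S>120)&(V>170),.096,"copper",15)
m=box&(S<70)&(V>110)
m[:,:300]=0
m=cv2.morphologyEx(m.astype(np.uint8),cv2.MORPH_CLOSE,np.ones((15,15)))
n,l,st,ce=cv2.connectedComponentsWithStats(m); 
for i in range(1,n):
    if st[i,4]>1000:
        k=cv2.findContours((l==i).astype(np.uint8),0,1)[0][0]; r=cv2.minAreaRect(k); b=cv2.boxPoints(r)
        w=np.array([ray(c,*p,.010)[:2] for p in b]); print("caddy",r,w,w.mean(0),np.linalg.norm(w-np.roll(w,1,0),axis=1))
        d=[w[(j+1)%4]-w[j] for j in range(4)]; d=max(d,key=np.linalg.norm); print(np.degrees(np.arctan2(d[1],d[0])))
m=box&(S<90)&(V>90); m[:,300:]=0
m=cv2.morphologyEx(m.astype(np.uint8),cv2.MORPH_CLOSE,np.ones((15,15)));
n,l,st,ce=cv2.connectedComponentsWithStats(m)
for i in range(1,n):
    if st[i,4]>1500:
        k=cv2.findContours((l==i).astype(np.uint8),0,1)[0][0]; r=cv2.minAreaRect(k); b=cv2.boxPoints(r)
        w=np.array([ray(c,*p,.016)[:2] for p in b]); print("org",w,w.mean(0),np.linalg.norm(w-np.roll(w,1,0),axis=1))
cr=np.hstack([cv2.resize(im[205:295,180:300],None,fx=3.3,fy=3.3,interpolation=2),cv2.resize(im[210:300,360:480],None,fx=3.3,fy=3.3,interpolation=2)])
cv2.imwrite("pics/crop1.png",cr[:,:,::-1])
```

```text
pink [198.8246 234.3596] [193 229  13  11 114] [0.5281 0.3535 0.056 ]
pink [229.2717 248.7446] [222 242  16  14 184] [0.4919 0.27   0.056 ]
brass [453.625 255.05 ] [447 249  15  14 160] [ 0.488  -0.3169  0.058 ]
copper [424.25   253.3158] [416 251  18   5  76] [ 0.4887 -0.2324  0.096 ]
caddy ((417.50048828125, 254.98388671875), (94.24129486083984, 38.30265426635742), 1.8476102352142334) [[ 0.4385 -0.1043]
 [ 0.5421 -0.1076]
 [ 0.5392 -0.3639]
 [ 0.4362 -0.3568]] [ 0.489  -0.2332] [0.2525 0.1036 0.2564 0.1032]
-90.6639769000366
org [[0.5303 0.3196]
 [0.5708 0.1269]
 [0.4509 0.1002]
 [0.4115 0.2894]] [0.4909 0.2091] [0.1226 0.1969 0.1228 0.1933]
```

View pics/crop1.png

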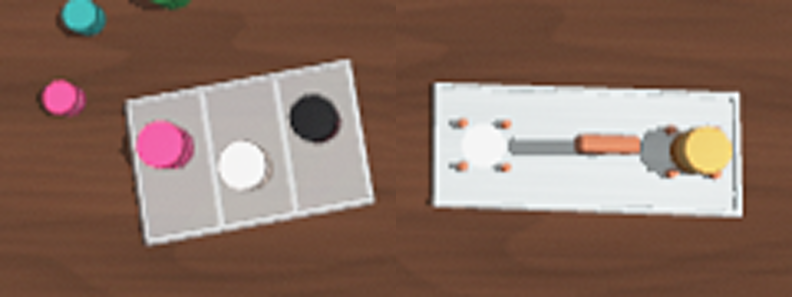

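The crop confirms it: the larger pink lid is in the organiser's left bay, with a smaller look-alike outside. The caddy's empty well, between four posts, is on the left (+y), and the measured sizes fit (100×250, 120×190). I'll move above the pot.

Emit:
step_arm --motion '[[[-0.6,-0.15,0.0],0.1],[[-1.4,-0.4,0.1],0.25],[[-2.3,-0.6,0.3],0.4],[[-3.2,-0.8,0.5],0.55],[[-4.1,-1.05,0.8],0.7],[[-5.0,-1.3,1.0],0.85],[[-5.7,-1.45,1.2],0.98],[[-5.92,-1.5,1.2],0.98],[[-5.92,-1.5,1.2],0.98],[[-5.92,-1.5,1.2],0.98]]' --hand 0 --squeeze 20

```text
time: 1.4
tool_pos: [0.4913, 0.2713, 0.1721]
tool_rot: [3.141, -0.0, 1.78]
contact_force: [-0.0, 0.9, -0.9]
opening: 0.0916
grip_force: 0.0
```

Run:
```python
from h import *
np.set_printoptions(precision=4,suppress=True)
c=snap("wrist","w1.png"); s=robot.observe(); print(s["tool_pos"],s["tool_rot"],c["xyz"])
im=c["pixels"]; H,S,V=[a.astype(int) for a in cv2.split(cv2.cvtColor(im,cv2.COLOR_RGB2HSV))]
n,l,st,ce=cv2.connectedComponentsWithStats(((H>155)&(H<176)&(S>120)&(V>100)).astype(np.uint8))
for i in range(1,n):
    if st[i,4]>200: print(ce[i],st[i],ray(c,*ce[i],.056))
print("expected px",proj(c,[.492,.27,.056]))
```

```text
[0.4912 0.2714 0.1722] [ 3.1413 -0.0004  1.7801] [0.4734 0.355  0.3138]
[389.1097  95.011 ] [ 370   79   38   34 1003] [0.5241 0.3652 0.056 ]
[324.6582 175.4124] [301 164  44  40 354] [0.4897 0.2944 0.056 ]
expected px [321.1362 203.719 ]
```

View pics/w1.png

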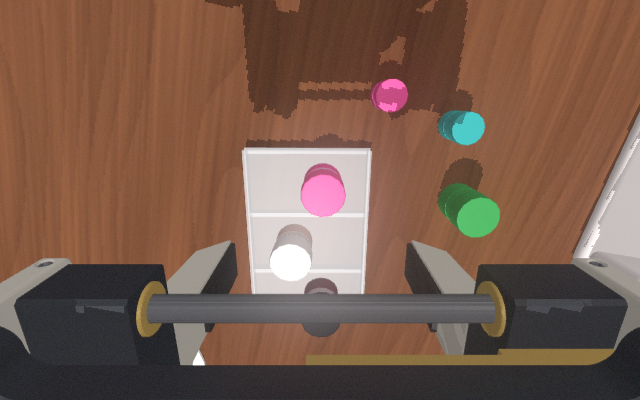

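The wrist view shows the pink lid top at about (323,196) in the end bay, with the white pot at (291,262). I'll separate the top disc from the lid's side and fit it in both views.

Run:
```python
from h import *
np.set_printoptions(precision=4,suppress=True)
for n,(a,b,x,y) in (("wrist",(155,225,295,355)),("top",(236,262,216,246))):
    c=snap(n); im=c["pixels"]; H,S,V=[q.astype(int) for q in cv2.split(cv2.cvtColor(im,cv2.COLOR_RGB2HSV))]
    m=np.zeros(H.shape,np.uint8); m[a:b,x:y]=((H>150)&(H<178)&(S>90)&(V>60))[a:b,x:y]
    v=V[m>0]; t,_=cv2.threshold(v.astype(np.uint8),0,255,cv2.THRESH_OTSU); print(n,"otsu",t,np.percentile(v,[5,25,50,75,95]))
    k=max(cv2.findContours((m&(V>t)).astype(np.uint8),0,1)[0],key=cv2.contourArea); print(cv2.minEnclosingCircle(k),cv2.fitEllipse(k),ray(c,*cv2.fitEllipse(k)[0],.056))
    # silhouette fit: whole lid
    k=max(cv2.findContours(m,0,1)[0],key=cv2.contourArea).reshape(-1,2)
    from scipy.optimize import minimize
    full=np.zeros_like(m); cv2.fillPoly(full,[k],1)
    th=np.linspace(0,6.283,60)
    def cost(p):
        P=np.array([proj(c,[p[0]+.019*np.cos(t),p[1]+.019*np.sin(t),z]) for z in(.034,.056) for t in th])
        h=cv2.convexHull((P*16).astype(np.int32)); s=np.zeros_like(m); cv2.fillPoly(s,[h],1,shift=4); return float((s!=full).sum())
    r=minimize(cost,[.491,.272],method="Nelder-Mead",options=dict(initial_simplex=[[.491,.272],[.499,.272],[.491,.28]],xatol=2e-4)); print(r.x,r.fun,full.sum())
```

```text
wrist otsu 218.0 [176. 255. 255. 255. 255.]
((322.7727355957031, 195.5), 22.232986450195312) ((322.58416748046875, 195.1825408935547), (40.80305480957031, 43.4831657409668), 89.9356918334961) [0.4916 0.2777 0.056 ]
[0.4914 0.2792] 126.0 1841
top otsu 201.0 [143.85 174.25 238.   244.   248.  ]
((229.0, 248.34616088867188), 6.6539530754089355) ((230.3013153076172, 247.9046630859375), (7.499222278594971, 13.477357864379883), 176.16799926757812) [0.4941 0.2674 0.056 ]
[0.492  0.2665] 67.0 142
```

Run:
```python
from h import *
np.set_printoptions(precision=4,suppress=True)
c=snap("wrist"); print(c["T_tool_cam"],[k for k in c], c["intrinsics"])
a,b=ray(c,246,149.5,.016),ray(c,370,149.5,.016);print("org end corners",a,b,np.linalg.norm(a-b), "mid",(a+b)/2)
t=snap("top"); print("top proj of those",proj(t,a),proj(t,b), "pink .277:",proj(t,[.4915,.2777,.056]))
s=snap("scene"); im=s["pixels"]; H,S,V=[q.astype(int) for q in cv2.split(cv2.cvtColor(im,cv2.COLOR_RGB2HSV))]
m=np.zeros(H.shape,np.uint8); m[155:205,405:440]=((H>150)&(H<178)&(S>90)&(V>90))[155:205,405:440]
n,l,st,ce=cv2.connectedComponentsWithStats(m); print(st[1:],ce[1:])
for p in([.492,.27,.056],[.4915,.277,.056]): print(proj(s,p))
cr=np.hstack([cv2.resize(t["pixels"][215:290,205:300],(380,300),interpolation=0),cv2.resize(s["pixels"][150:220,340:445],(400,300),interpolation=0)])
cv2.imwrite("pics/crop2.png",cr[:,:,::-1])
```

```text
[[ 0.0001  0.9504  0.311   0.0856]
 [ 1.      0.     -0.0004 -0.0002]
 [-0.0003  0.311  -0.9504 -0.1416]
 [ 0.      0.      0.      1.    ]] ['pixels', 'intrinsics', 'T_tool_cam', 'rotation', 'xyz'] [[325.3246   0.     320.5607]
 [  0.     325.3246 200.6113]
 [  0.       0.       1.    ]]
org end corners [0.4168 0.2938 0.016 ] [0.5279 0.3174 0.016 ] 0.11359163865974642 mid [0.4724 0.3056 0.016 ]
top proj of those [222.1538 277.3898] [216.0987 236.0651] pink .277: [226.375  248.8216]
[[412 166  20  25 348]] [[421.1063 177.1638]]
[419.4419 170.6207]
[422.4277 170.5089]
```

View pics/crop2.png

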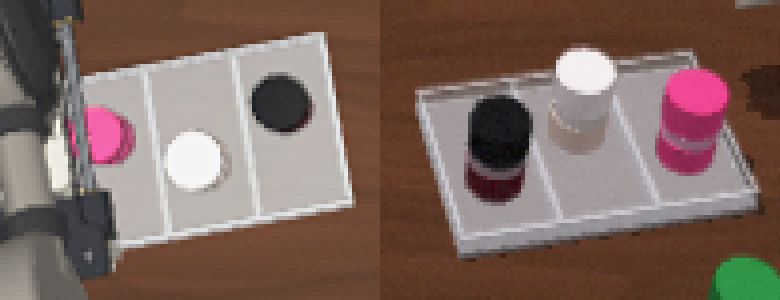

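The scene view puts the lid top at (422.7,170.8), which agrees with the wrist estimate of y≈0.276. I'll descend partway at that y and measure again from near.

Emit:
step_arm --motion '[[[0.03,0.0,0.5],0],[[0.06,0.01,1.0],0],[[0.06,0.01,1.2],0],[[0.06,0.01,1.2],0],[[0.06,0.01,1.2],0]]'

```text
time: 2.33
tool_pos: [0.4928, 0.2743, 0.1009]
tool_rot: [3.14, -0.0, 1.778]
contact_force: [-0.3, 0.6, 0.1]
opening: 0.0918
grip_force: 0.0
```

```bash
cat > lid.py <<'E'
from h import *
np.set_printoptions(precision=4,suppress=True)
def lid(name,f=None,z=.056):
    c=snap("wrist",f); s=robot.observe(); im=c["pixels"]; H,S,V=[q.astype(int) for q in cv2.split(cv2.cvtColor(im,cv2.COLOR_RGB2HSV))]
    m=((H>150)&(H<178)&(S>90)&(V>215)).astype(np.uint8); m[:,:240]=0; m[:,400:]=0;m[:150]=0
    k=max(cv2.findContours(m,0,1)[0],key=cv2.contourArea); e=cv2.fitEllipse(k)
    print(name,s["tool_pos"],s["tool_rot"],e,cv2.boundingRect(k),ray(c,*e[0],z),"axis px",[proj(c,list(s["tool_pos"][:2])+[z])])
    return c
E
python3 -c "
from lid import *
lid('mid','w2.png')"
```

```text
mid [0.4928 0.2743 0.101 ] [ 3.1394 -0.0004  1.7778] ((319.87353515625, 232.82672119140625), (52.34944152832031, 58.255489349365234), 87.5643539428711) (291, 206, 59, 54) [0.4916 0.2776 0.056 ] axis px [array([320.586, 237.931])]
```

View pics/w2.png

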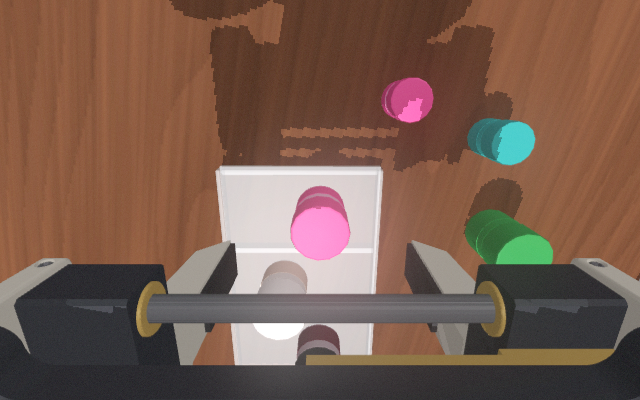

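The near view shows the lid top at (320,233), and both heights give (0.4916, 0.2776). I'll descend onto the lid and close.

Emit:
step_arm --motion '[[[0.03,-0.01,0.4],0],[[0.04,-0.01,0.8],0],[[0.04,-0.01,0.97],0],[[0.04,-0.01,0.97],0],[[0.04,-0.01,0.97],0]]'

```text
time: 3.0
tool_pos: [0.4917, 0.2765, 0.0426]
tool_rot: [3.14, -0.0, 1.778]
contact_force: [0.8, 0.0, 0.4]
opening: 0.0915
grip_force: 0.0
```

Emit:
step_arm --motion '[[[0,0,0],0],[[0,0,0],0],[[0,0,0],0],[[0,0,0],0],[[0,0,0],0],[[0,0,0],0]]' --hand 255 --squeeze 20

```text
time: 3.75
tool_pos: [0.491, 0.2763, 0.0415]
tool_rot: [3.141, -0.0, 1.778]
contact_force: [1.2, -0.8, 0.2]
opening: 0.0375
grip_force: 20.0
```

```bash
python3 -c "
from lid import *
lid('grip')"
```

```text
grip [0.491  0.2763 0.0415] [ 3.1415 -0.0001  1.7778] ((326.083251953125, 285.9710998535156), (13.96590805053711, 93.50082397460938), 89.66028594970703) (286, 278, 76, 16) [0.4926 0.2803 0.056 ] axis px [array([320.825, 292.873])]
```

Gripped, with an opening of 37.5 mm. Next I'll lift and travel to a look-out over the caddy, clear of its grip.

Emit:
step_arm --motion '[[[0,0,-0.3],0],[[0,0,-0.9],0],[[0,0,-1.5],0],[[0,0,-2.0],0],[[0,0,-2.1],0],[[0,0,-2.1],0]]'

```text
time: 4.55
tool_pos: [0.4907, 0.2761, 0.1669]
tool_rot: [-3.141, 0.0, 1.778]
contact_force: [-0.1, 0.3, -1.4]
opening: 0.0377
grip_force: 20.0
```

Emit:
step_arm --motion '[[[-0.4,-0.08,0],0.02],[[-1.1,-0.24,0],0.04],[[-1.9,-0.41,0],0.07],[[-2.7,-0.58,0],0.1],[[-3.5,-0.75,0],0.12],[[-4.3,-0.92,0],0.15],[[-5.1,-1.1,0],0.18],[[-5.9,-1.27,0],0.2],[[-6.7,-1.44,0],0.22],[[-7.3,-1.57,0],0.22]]'

```text
time: 5.8
tool_pos: [0.4878, -0.1734, 0.1656]
tool_rot: [-3.139, -0.001, 1.556]
contact_force: [-0.3, 0.1, -1.0]
opening: 0.0373
grip_force: 20.0
```

Emit:
step_arm --motion '[[[-0.5,0,0],0],[[-0.7,0,0],0],[[-0.7,0,0],0],[[-0.7,0,0],0]]'

```text
time: 6.3
tool_pos: [0.4882, -0.2125, 0.1671]
tool_rot: [-3.141, -0.001, 1.559]
contact_force: [-0.4, 0.1, -1.2]
opening: 0.0376
grip_force: 20.0
```

Run:
```python
from h import *
np.set_printoptions(precision=4,suppress=True)
s=robot.observe(); print(s["tool_pos"],s["tool_rot"],s["opening"])
c=snap("wrist","w3.png")
for n,p in dict(well=(.490,-.148,.006),grip=(.489,-.233,.096)).items(): print(n,proj(c,p))
```

```text
[ 0.4882 -0.2125  0.1671] [-3.1408 -0.001   1.5587] 0.037587850443612486
well [322.1389 118.8313]
grip [322.5103 248.6484]
```

View pics/w3.png

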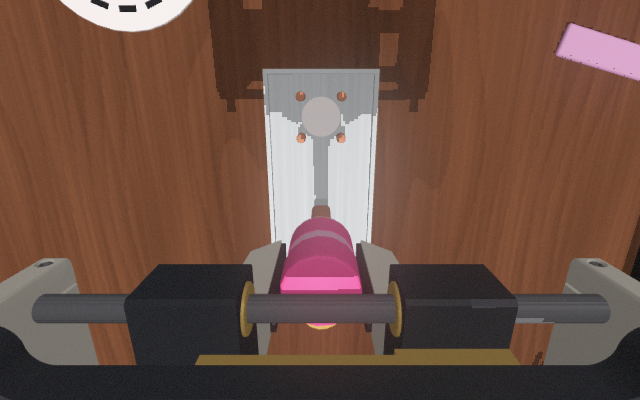

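The wrist view shows the well disc at (321,117), its posts at about (300,97), (341,97), (301,139) and (341,139), and the held pot upright at (321,260). Caddy edges are nearly square to the tool.

```bash
cat > well.py <<'E'
from h import *
np.set_printoptions(precision=4,suppress=True)
def posts(c,z=.020):
    im=c["pixels"]; H,S,V=[q.astype(int) for q in cv2.split(cv2.cvtColor(im,cv2.COLOR_RGB2HSV))]
    m=(((H<14)|(H>176))&(S>80)&(V>60)).astype(np.uint8)
    w=np.zeros_like(m); w[70:230,270:372]=m[70:230,270:372]
    n,l,st,ce=cv2.connectedComponentsWithStats(w); P=[]
    for i in range(1,n):
        if 15<st[i,4]<400: P.append(ray(c,*ce[i],z)); print(ce[i],st[i],P[-1])
    return np.array(P)
E
python3 - <<'E'
from well import *
c=snap("wrist"); P=posts(c); print(P.mean(0), robot.observe()["tool_pos"])
im=c["pixels"].astype(int)
# caddy side edges: at rows, leftmost/rightmost of grey-white
for v in (75,100,150,200,230):
    r=im[v]; sat=r.max(1)-r.min(1); k=np.where((sat<30)&(r.max(1)>90))[0]; k=k[(k>240)&(k<400)]
    a,b=ray(c,k.min(),v+.5,.010),ray(c,k.max()+1,v+.5,.010); print(v,k.min(),k.max(),a,b,(a+b)/2)
print("end edge",ray(c,320,69,.010))
E
```

```text
[299.9104  95.9104] [296  92   9   9  67] [ 0.4715 -0.128   0.02  ]
[341.1515  95.9394] [337  92   9   9  66] [ 0.5063 -0.1285  0.02  ]
[300.619  137.5238] [297 133   8  10  63] [ 0.471  -0.1629  0.02  ]
[340.5614 137.7018] [337 134   8   9  57] [ 0.5061 -0.1634  0.02  ]
[321.5595 212.9286] [312 208  18  10  84] [ 0.4886 -0.2336  0.02  ]
[ 0.4887 -0.1633  0.02  ] [ 0.4884 -0.2126  0.1674]
75 262 379 [ 0.4388 -0.111   0.01  ] [ 0.5402 -0.1122  0.01  ] [ 0.4895 -0.1116  0.01  ]
100 264 377 [ 0.4392 -0.1316  0.01  ] [ 0.5393 -0.1327  0.01  ] [ 0.4893 -0.1321  0.01  ]
150 266 375 [ 0.4382 -0.1755  0.01  ] [ 0.5394 -0.1767  0.01  ] [ 0.4888 -0.1761  0.01  ]
200 269 372 [ 0.438  -0.2239  0.01  ] [ 0.5385 -0.2251  0.01  ] [ 0.4882 -0.2245  0.01  ]
230 270 371 [ 0.4371 -0.2554  0.01  ] [ 0.5387 -0.2566  0.01  ] [ 0.4879 -0.256   0.01  ]
end edge [ 0.4887 -0.1064  0.01  ]
```

The posts are 35 mm apart, as specified. The well is at (0.4888, −0.146) and caddy yaw is about −0.011, which matches the tool. I'll hover just above the posts.

Emit:
step_arm --motion '[[[0.3,0,0],0],[[0.8,0,0.1],0],[[1.09,-0.01,0.5],0],[[1.09,-0.01,1.1],0],[[1.09,-0.01,1.5],0],[[1.09,-0.01,1.65],0],[[1.09,-0.01,1.65],0],[[1.09,-0.01,1.65],0]]'

```text
time: 7.4
tool_pos: [0.4892, -0.1484, 0.0695]
tool_rot: [3.14, 0.001, 1.558]
contact_force: [-0.3, -0.1, -0.1]
opening: 0.0374
grip_force: 20.0
```

Run:
```python
from h import *
np.set_printoptions(precision=4,suppress=True)
s=robot.observe(); print(s["tool_pos"],s["tool_rot"])
c=snap("wrist"); t=snap("scene")
for y in(.0177,-.0177):
  for x in(-.0177,.0177): print(proj(c,(.4888+x,-.146+y,.02)))
cv2.imwrite("pics/w4.png",np.hstack([cv2.resize(c["pixels"][120:320,220:420],(400,400)),cv2.resize(t["pixels"][110:220,150:270],(400,367))[:400] if 0 else cv2.resize(t["pixels"][105:215,155:265],(400,400))])[:,:,::-1])
```

```text
[ 0.4892 -0.1484  0.0695] [3.1398 0.0006 1.5579]
[291.3474 205.422 ]
[348.3497 204.6947]
[293.5491 256.5258]
[347.6008 255.8529]
```

View pics/w4.png

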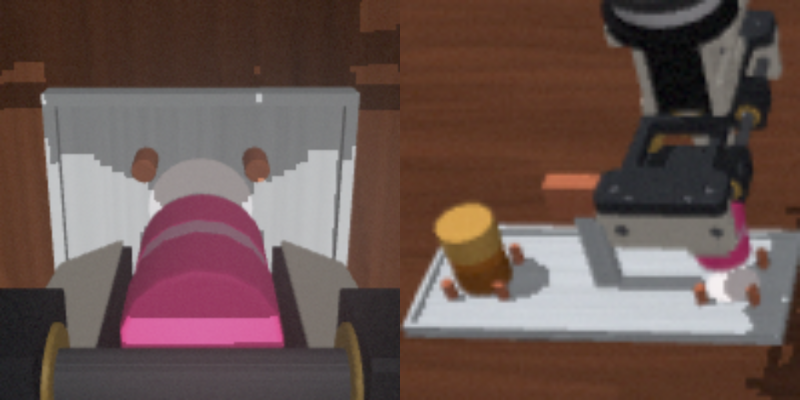

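The pot hangs upright over the well. Its foot edge is at about (320,217), with the near posts at about (293,203) and (348,202). The fit laterally looks centred. I'll check y from the foot edge.

Run:
```python
from h import *
np.set_printoptions(precision=4,suppress=True)
c=snap("wrist"); im=c["pixels"].astype(int)
print([tuple(im[v,320]) for v in range(212,224)])
for v in(216,217,218): print(v,ray(c,320.5,v,.032)-[0,.018,0])
# post mask rows
H,S,V=[q.astype(int) for q in cv2.split(cv2.cvtColor(c["pixels"],cv2.COLOR_RGB2HSV))]
m=(((H<14)|(H>176))&(S>70)&(V>50)).astype(np.uint8); w=np.zeros_like(m); w[185:215,280:362]=m[185:215,280:362]
n,l,st,ce=cv2.connectedComponentsWithStats(w)
for i in range(1,n):
    if st[i,4]>20: print(st[i],ce[i],"at mid-height:",ray(c,*ce[i],.013))
```

```text
[(np.int64(155), np.int64(148), np.int64(148)), (np.int64(156), np.int64(148), np.int64(148)), (np.int64(155), np.int64(146), np.int64(146)), (np.int64(154), np.int64(146), np.int64(144)), (np.int64(139), np.int64(133), np.int64(135)), (np.int64(136), np.int64(75), np.int64(97)), (np.int64(137), np.int64(64), np.int64(91)), (np.int64(133), np.int64(59), np.int64(87)), (np.int64(134), np.int64(58), np.int64(86)), (np.int64(135), np.int64(60), np.int64(89)), (np.int64(133), np.int64(60), np.int64(89)), (np.int64(136), np.int64(61), np.int64(89))]
216 [ 0.4891 -0.1491  0.032 ]
217 [ 0.4891 -0.1498  0.032 ]
218 [ 0.4891 -0.1504  0.032 ]
[286 194  13  17 175] [292.1886 201.8971] at mid-height: [ 0.471  -0.1285  0.013 ]
[342 194  13  17 178] [347.8315 201.8876] at mid-height: [ 0.5067 -0.1289  0.013 ]
```

Emit:
step_arm --motion '[[[0.045,0,0],0],[[0.045,0,0.1],0],[[0.045,0,0.2],0],[[0.045,0,0.3],0],[[0.045,0,0.38],0],[[0.045,0,0.41],0],[[0.045,0,0.43],0],[[0.045,0,0.43],0]]'

```text
time: 8.55
tool_pos: [0.4884, -0.1456, 0.0435]
tool_rot: [-3.142, -0.0, 1.558]
contact_force: [-2.2, 1.1, 7.6]
opening: 0.0376
grip_force: 20.0
```

Run:
```python
from h import *
np.set_printoptions(precision=4,suppress=True)
s=robot.observe(); print(s["tool_pos"],s["contact_force"],s["torque"],s["opening"])
c=snap("wrist"); t=snap("scene")
cv2.imwrite("pics/w5.png",np.hstack([cv2.resize(c["pixels"][120:320,220:420],(400,400)),cv2.resize(t["pixels"][105:215,155:265],(400,400))])[:,:,::-1])
```

```text
[ 0.4884 -0.1456  0.0435] [-2.1584  1.1238  7.6496] [ 0.0492  0.6187 -0.0471] 0.037599693301753105
```

View pics/w5.png

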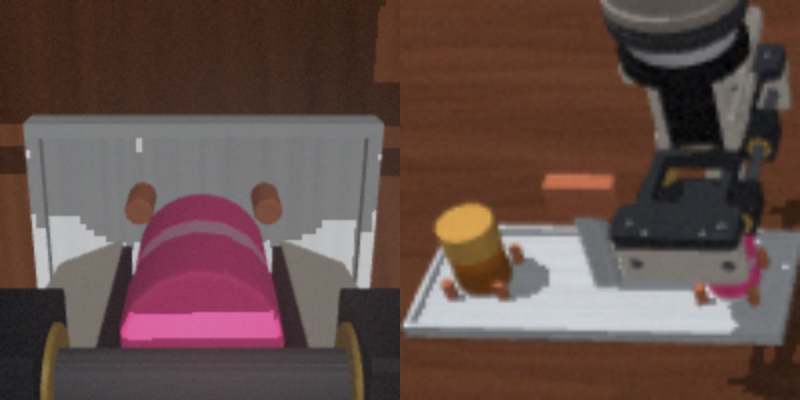

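The foot sits between the two near posts at the expected height, and it's bearing on the floor with 7.6 N. I'll release and rise.

Emit:
step_arm --motion '[[[0,0,0],0],[[0,0,0],0],[[0,0,0],0],[[0,0,0],0],[[0,0,0],0],[[0,0,0],0]]' --hand 0

```text
time: 9.4
tool_pos: [0.4886, -0.1457, 0.0427]
tool_rot: [3.142, -0.0, 1.558]
contact_force: [-0.2, -0.3, 0.0]
opening: 0.0902
grip_force: 0.0
```

Emit:
step_arm --motion '[[[0,0,-0.2],0],[[0,0,-0.6],0],[[0,0,-1.2],0],[[0,0,-1.8],0],[[-0.4,0,-2.1],0],[[-0.9,0,-2.1],0],[[-0.9,0,-2.1],0],[[-0.9,0,-2.1],0]]'

```text
time: 10.4
tool_pos: [0.4876, -0.1991, 0.1689]
tool_rot: [-3.141, -0.001, 1.558]
contact_force: [0.4, 0.1, 0.2]
opening: 0.0917
grip_force: 0.0
```

Run:
```python
from h import *
np.set_printoptions(precision=4,suppress=True)
s=robot.observe(); print(s["tool_pos"],s["tool_rot"],s["opening"])
c=snap("wrist","w6.png")
for p in ((.4889,-.1464,.058),(.488,-.2314,.096)): print(proj(c,p))
```

```text
[ 0.4876 -0.1991  0.1689] [-3.1414 -0.0006  1.5575] 0.09172328075060715
[321.6778 139.1631]
[322.0295 261.9266]
```

View pics/w6.png

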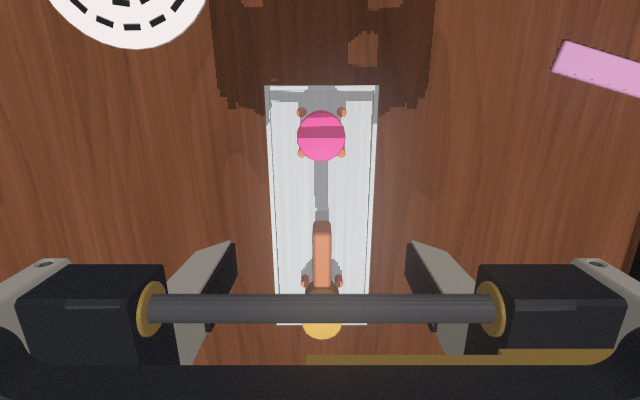

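The pink pot stands inside its four posts, with its lid at (321,136), predicted (322,139). The copper grip starts at row ~231, column 322.

Run:
```python
from h import *
np.set_printoptions(precision=4,suppress=True)
c=snap("wrist"); H,S,V=[q.astype(int) for q in cv2.split(cv2.cvtColor(c["pixels"],cv2.COLOR_RGB2HSV))]
print([(v,H[v,322],S[v,322],V[v,322]) for v in range(216,242,2)])
for v in (245,260,270):
    k=[u for u in range(305,340) if (H[v,u]<14 and S[v,u]>90)]; print(v,min(k),max(k),ray(c,min(k),v,.096),ray(c,max(k)+1,v,.096))
for v in(228,230,232,234): print(v,ray(c,322,v,.096))
print("bottom front",ray(c,322,221,.068), "end edge",ray(c,320,86,.010))
```

```text
[(216, np.int64(60), np.int64(4), np.int64(143)), (218, np.int64(140), np.int64(5), np.int64(143)), (220, np.int64(130), np.int64(5), np.int64(143)), (222, np.int64(5), np.int64(74), np.int64(134)), (224, np.int64(7), np.int64(77), np.int64(135)), (226, np.int64(7), np.int64(80), np.int64(134)), (228, np.int64(7), np.int64(77), np.int64(135)), (230, np.int64(7), np.int64(79), np.int64(136)), (232, np.int64(8), np.int64(84), np.int64(139)), (234, np.int64(8), np.int64(103), np.int64(171)), (236, np.int64(9), np.int64(104), np.int64(203)), (238, np.int64(9), np.int64(106), np.int64(221)), (240, np.int64(10), np.int64(108), np.int64(221))]
245 313 330 [ 0.4816 -0.2173  0.096 ] [ 0.4947 -0.2174  0.096 ]
260 313 330 [ 0.4814 -0.2294  0.096 ] [ 0.4947 -0.2296  0.096 ]
270 313 330 [ 0.4812 -0.2378  0.096 ] [ 0.4946 -0.2379  0.096 ]
228 [ 0.4883 -0.204   0.096 ]
230 [ 0.4883 -0.2055  0.096 ]
232 [ 0.4883 -0.2071  0.096 ]
234 [ 0.4883 -0.2087  0.096 ]
bottom front [ 0.4884 -0.2098  0.068 ] end edge [ 0.488  -0.1065  0.01  ]
```

Emit:
step_arm --motion '[[[-0.3,0.01,0],0],[[-0.54,0.01,0],0],[[-0.54,0.01,0.3],0],[[-0.54,0.01,0.7],0],[[-0.54,0.01,1.1],0],[[-0.54,0.01,1.4],0],[[-0.54,0.01,1.48],0],[[-0.54,0.01,1.48],0],[[-0.54,0.01,1.48],0]]'

```text
time: 11.62
tool_pos: [0.4885, -0.2325, 0.0807]
tool_rot: [3.14, 0.001, 1.558]
contact_force: [-0.2, 0.5, -0.3]
opening: 0.0916
grip_force: 0.0
```

Emit:
step_arm --motion '[[[0,0,0],0],[[0,0,0],0],[[0,0,0],0],[[0,0,0],0],[[0,0,0],0],[[0,0,0],0],[[0,0,0],0],[[0,0,0],0]]' --hand 255 --squeeze 20

```text
time: 12.62
tool_pos: [0.488, -0.232, 0.0799]
tool_rot: [3.142, -0.0, 1.558]
contact_force: [0.1, 0.3, -0.2]
opening: 0.0163
grip_force: 0.0
```

Emit:
step_arm --motion '[[[0,0,0],0],[[0,0,0],0],[[0,0,-0.03],0],[[0,0,-0.07],0],[[0,0,-0.12],0],[[0,0,-0.17],0],[[0,0,-0.17],0],[[0,0,-0.17],0]]' --squeeze 60

```text
time: 13.62
tool_pos: [0.488, -0.232, 0.0901]
tool_rot: [3.142, -0.0, 1.558]
contact_force: [0.5, -0.5, -5.2]
opening: 0.0142
grip_force: 60.0
```

Run:
```python
from h import *
s=robot.observe(); print(s["tool_pos"],s["contact_force"],s["torque"],s["opening"],s["grip_force"])
c=snap("wrist"); t=snap("scene")
cv2.imwrite("pics/w7.png",np.hstack([cv2.resize(c["pixels"][50:350,170:470],(400,400)),cv2.resize(t["pixels"][90:220,145:275],(400,400))])[:,:,::-1])
```

```text
[ 0.48801273 -0.23201664  0.09009231] [ 0.48740954 -0.49401935 -5.15859312] [-0.07627032  0.02602863 -0.00915677] 0.014152793373013032 59.99863028526306
```

View pics/w7.png

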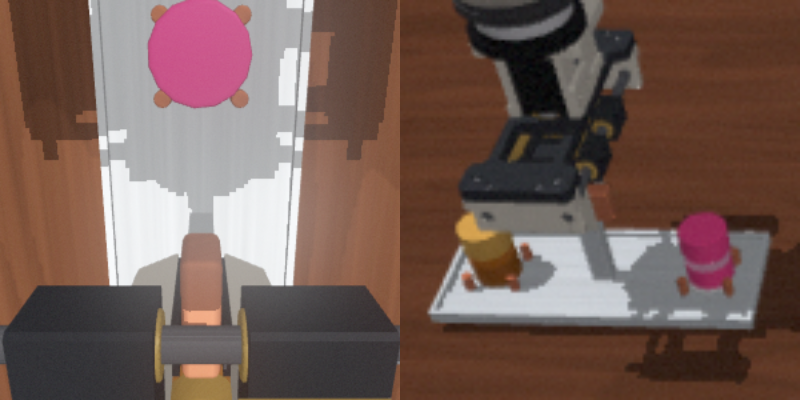

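The full weight is on the grip (about 5 N), the caddy looks level, and both pots are in their wells. I'll raise it smoothly.

Emit:
step_arm --motion '[[[0,0,-0.05],0],[[0,0,-0.15],0],[[0,0,-0.32],0],[[0,0,-0.52],0],[[0,0,-0.74],0],[[0,0,-0.96],0],[[0,0,-1.18],0],[[0,0,-1.4],0],[[0,0,-1.62],0],[[0,0,-1.82],0]]'

```text
time: 14.98
tool_pos: [0.4881, -0.2321, 0.2002]
tool_rot: [3.141, 0.0, 1.558]
contact_force: [-0.1, -0.9, -4.3]
opening: 0.0138
grip_force: 60.0
```

Emit:
step_arm --motion '[[[0,0,-0.18],0],[[0,0,-0.32],0],[[0,0,-0.42],0],[[0,0,-0.48],0],[[0,0,-0.5],0],[[0,0,-0.5],0],[[0,0,-0.5],0],[[0,0,-0.5],0],[[0,0,-0.5],0],[[0,0,-0.5],0]]'

```text
time: 16.23
tool_pos: [0.488, -0.2321, 0.2293]
tool_rot: [-3.142, -0.0, 1.558]
contact_force: [0.1, -0.9, -4.8]
opening: 0.0137
grip_force: 60.0
```

Emit:
step_arm --motion '[[[0,0,0],0],[[0,0,0],0],[[0,0,0],0],[[0,0,0],0],[[0,0,0],0],[[0,0,0],0],[[0,0,0],0],[[0,0,0],0],[[0,0,0],0],[[0,0,0],0]]'

```text
time: 17.48
tool_pos: [0.488, -0.2321, 0.2293]
tool_rot: [-3.142, -0.0, 1.558]
contact_force: [0.0, -0.6, -3.7]
opening: 0.0135
grip_force: 60.0
```

Emit:
step_arm --motion '[[[0,0,0],0],[[0,0,0],0],[[0,0,0],0],[[0,0,0],0],[[0,0,0],0],[[0,0,0],0],[[0,0,0],0],[[0,0,0],0],[[0,0,0],0],[[0,0,0],0]]'

```text
time: 18.73
tool_pos: [0.488, -0.2321, 0.2293]
tool_rot: [3.142, -0.0, 1.558]
contact_force: [-0.6, 0.8, -4.6]
opening: 0.0133
grip_force: 60.0
```

Run:
```python
from h import *
np.set_printoptions(precision=4,suppress=True)
s=robot.observe(); print(s["tool_pos"],s["contact_force"],s["torque"],s["opening"],s["grip_force"])
# compare wrist views before/after the lift (tilt or shift of caddy in hand would show)
a=cv2.imread("pics/w7.png")[:, :400]; c=snap("wrist"); b=cv2.resize(c["pixels"][50:350,170:470],(400,400))[:,:,::-1]
for im in(a,b):
    H,S,V=[q.astype(int) for q in cv2.split(cv2.cvtColor(np.ascontiguousarray(im),cv2.COLOR_BGR2HSV))]
    m=((H>150)&(H<178)&(S>90)&(V>60)).astype(np.uint8); m[200:]=0
    n,l,st,ce=cv2.connectedComponentsWithStats(m); i=1+st[1:,4].argmax(); print("pink",st[i],ce[i])
t=snap("scene","s8.png")
for y in(.125,-.125):
  for x in(.05,-.05): print(proj(t,(.488+x,-.232+y,s["tool_pos"][2]-.080)))
```

```text
[ 0.488  -0.2321  0.2293] [-0.5537  0.7801 -4.5739] [-0.0957  0.0591  0.0107] 0.013254010045436323 59.99852478504181
pink [ 148    0  104  108 8900] [199.1819  52.6206]
pink [ 148    0  104  108 8918] [199.2305  52.6763]
[249.8165 150.6036]
[256.6747 122.4629]
[132.184  149.4562]
[148.306  121.6207]
```

```bash
python3 -c "
from cell import robot
print(robot.hand_in())"
```

```text
the job is handed in; nothing more can be done
None
```

I handed the job in with the pink-lidded pot in the caddy's free well and the caddy held still about 15 cm up; the wrist camera showed no shift during the lift. No verdict came back, and I viewed 11 pictures, one over the limit of 10.

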